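Function-test the bench's emergency stop

TASK

Test the emergency stop on the workbench by pushing only, with nothing ever taken between the fingers: press the mushroom button with the bar on top all the way in and take the hand off, so that it stays latched down by itself, then push its bar round clockwise (seen from above) until the button pops up, and let it turn back. After that press the round flat start button all the way in and let it come up again. Leave the square button and the things lying on the bench alone.

Things in the scene. Friction and masses are not known exactly. Their poses are not given: they have to be found in the camera images.
- stop_bar (a point): Middle of the top of the bar of the mushroom stop. The round black cap is 60 mm across; on it stands a straight metal bar 56 mm long, 12 mm wide and 22 mm high above the cap's top. The frame turns and slides with the cap: x along the bar, y across it, z up. Released, this point is 111 mm above the bench; when pressed, cap and bar go down together. It looks the same turned by 180 degrees.
- stop_box: Grey control box fixed to the bench that carries the mushroom stop, 72 mm square, 56 mm high, on a mounting plate 92 mm long in x; origin under its centre, the button on its axis. x, y parallel to its sides, z up; at turn 0 the bar lies along the box's x.
- stop (a joint): How far the mushroom stop is pressed in (m): 0 released, 0.0095 the end. Pressing takes 1.5 N rising to about 5 N; it snaps in and latches at about 0.0085 and stays at about 0.008 when let go. It latches only with the bar at turn 0, where a spring keeps it.
- stop_turn (a joint): Turn of the mushroom cap with its bar (rad), 0 at rest, growing clockwise seen from above, up to 0.9; no turning the other way. A latched button is released at about 0.4 to 0.55 and springs up 8 mm; a light spring (0.01 to 0.06 N m) turns it back to 0 when let go.
- start_top (a point): Centre of the top of the start button: round, flat, black, 34 mm across, its top 73 mm above the bench when out, in the middle of a grey control box like the first. x and y are parallel to the box's sides, z up.
- start (a joint): How far the start button is pressed in (m): 0 out, 0.005 the stop; a spring of 2 to 5 N brings it back.
- square_top (a point): Centre of the top of the square black button, 30 mm wide, its top 73 mm above the bench, in the middle of a third grey control box like the others. Not to be pressed.
- square (a joint): How far the square button is pressed in (m): 0 out, 0.005 the stop.
- chisel_1: Chisel with a wooden handle, 197 x 26 x 31 mm, lying between two of the control boxes. Leave alone.
- screwdriver: Screwdriver with a dark handle, 197 x 26 x 30 mm, lying between two of the control boxes. Leave alone.
- small_hammer: Small hammer with a wooden handle, 243 x 92 x 23 mm, lying near the right of the bench. Leave alone.
- spring_clamp_1: Black and orange spring clamp, 84 x 148 x 23 mm, lying at the front of the bench. Leave alone.
- varnish_jar: Brown jar with a black lid, 56 mm across and 82 mm high, standing behind on the left. Leave alone.
- gouge_1: Gouge with a wooden handle, 247 x 26 x 30 mm, lying behind the control boxes. Leave alone.
- file_4: File with a wooden handle, 308 x 25 x 24 mm, lying in front of the control boxes. Leave alone.

How it is judged:
By the outcome, as a careful person would: the job done as asked, in the order asked, and still so for the second after the job is handed in, with the robot touching nothing.
It also fails if it takes over 53 s, if anything falls off the work surface, if the arm or the gripper's body presses on something with over 40 N, if the wrist force passes 120 N, or if a joint passes its speed limit or range.

ROBOT

A 6-joint arm with a two-finger parallel gripper is mounted at the origin on a cart in front of the work surface, level with it; the furniture and walls round the work are solid. World frame = base frame: x ahead of the robot, y to its left, z up, the work surface at z = 0. Lengths are in mm, angles in rad, forces in N, time in s.
With the tool pointing down it reaches from about 275 to 750 mm from the base axis. Payload 10.2 kg.
Tool frame: the origin (TCP) lies at the very end of the fingers, on their centre line; the grasp point (between the pads) lies 19 mm behind it; z points along the fingers, x is the direction in which the jaws open and shut, and the axes are right-handed (so a half turn about z gives the same grasp; the last joint's range is limited). The gripper opens to 85 mm and grips with 20 to 120 N. Pads are 22 mm wide; open, the fingers measure 114 mm over their backs; the gripper's body (76 mm by 85 mm) begins 54 mm behind the grasp point. The pads swing forward as they close: fully open they stand 13 mm farther back than shut.
Start: joints at [-1.488, 0.313, 1.498, -0, 1.331, -0.223], TCP at [158.042, -500.654, 231.294] pointing down, gripper open.
Joint ranges: [-2.94, 2.94], [-0.97, 2.17], [0.19, 2.56], [-1.23, 4.37], [0.02, 3.11], [-2.88, 2.88]. Speed limits (rad/s): [2.39, 2.39, 3.01, 3.14, 3.14, 3.14].

INTERFACE

Orientations are given as a unit quaternion [w, x, y, z].
In Python, from rig import telemetry, capture, camera_model, finish_job gives the robot as it stands.
- The arm moves only by the shell command python3 -m inch 'ROWS' [FORCE]. ROWS is JSON, a list of rows, each a list of 5 numbers: the shift along the tool's x, y, z in m, then the turn about the tool's z in rad, then the finger opening in m, from 0 to 0.0854. A call has exactly 5 rows; each row shifts and turns the pose as measured when the row begins, along the tool's axes as they then stand; what a row does not reach is not made up. A row lasts 1/12 s, in which the tool goes at most 41.7 mm and 7.16 degrees, less where a joint would pass 70% of its speed; a pose out of reach is approached as far as the arm can. A call with a gripper value outside its range is refused whole. The fingers move at their own pace and stop on an object; FORCE is the grip in N (left out, the last holds). Time passes only in rows, so rows that do not move let the fingers close, or fill a call up. It gives the time, the measured TCP pose, the force and the opening at its end, in the units of the state.
- telemetry.sense(): the state, without advancing time (a new reading comes with each control period).
- capture(name): name is "side" or "top" or "wrist"; returns the picture (480x640x3 uint8, blue, green, red); there is no depth.
- camera_model(name): a dict with "mtx" (3x3 intrinsics, pixels), "camera_from_world" (4x4, takes a point from world to camera coordinates). Camera axes: x right, y down, z forward; pixel columns grow to the right and rows downward; lengths in mm; the calibration is good to about 2 mm. A picture is of the moment at which its call begins: read the wrist's pose just before it. camera_model takes no time and is no camera call; for the wrist camera it gives the pose at the moment of the call.
- finish_job(): hands the job in, once; it reports no verdict.
The state is a dict: "time_s": time; "joints": joint angles; "dq": joint speeds; "tau": joint torques, N m; "eef_pos": TCP position; "ee_rot": TCP orientation; "force": force on the tool from outside, world axes, zero at the start; "wrist_torque": the same for the moment, N m; "grip_width": opening from 0.0 (shut) to 1.0 (fully open).
Only numpy, scipy, OpenCV 4.12 (cv2) and the standard library are available. Lean on these libraries where they do the work, as an engineer would, in place of code of your own. Each camera call takes 0.05 s, during which the arm holds its last target. There are 200 camera calls.

## Working session

There is one attempt and no reset: what is moved stays moved. The work goes in short steps, Python scripts to look and compute and a shell command to move; the robot and the scene stay as the last step left them, time stands still between calls to the robot, and variables do not carry over. Pictures are saved under pics/ and viewed, about 8 in all and at most 12, crops included, and the job is handed in when it is done.

```bash
mkdir -p pics
cat > h.py <<'E'
import numpy as np, cv2
from rig import telemetry, capture, camera_model, finish_job
def snap(n,f):
    im=capture(n); cv2.imwrite('pics/'+f,im); return im
def ray(m,u,v,z):
    K=np.array(m['mtx']);T=np.array(m['camera_from_world']);R=T[:3,:3];t=T[:3,3]
    c=-R.T@t; d=R.T@np.linalg.solve(K,[u,v,1]); return c+d*(z-c[2])/d[2]
def proj(m,p):
    K=np.array(m['mtx']);T=np.array(m['camera_from_world'])
    q=K@(T[:3,:3]@np.array(p,float)+T[:3,3]); return q[:2]/q[2]
E
python3 - <<'E'
from h import *
print(telemetry.sense())
snap('top','top1.png');snap('side','side1.png')
for n in('top','side'):
    m=camera_model(n);print(n,np.round(m['mtx'],1),np.round(m['camera_from_world'],3))
E
```

```text
{'time_s': 0.0, 'joints': array([-1.48836069e+00,  3.13479959e-01,  1.49846251e+00,  2.04242197e-05,
        1.33099960e+00, -2.23380932e-01]), 'dq': array([ 0.00069632, -0.00026312,  0.00021308, -0.00058127, -0.0003976 ,
        0.00068164]), 'tau': array([-9.18472360e-04, -4.12266111e+01, -2.59744012e+01, -2.57934053e-04,
        4.08306776e-03, -7.87425506e-06]), 'eef_pos': array([ 158.04334004, -500.36949525,  230.71017624]), 'ee_rot': array([-5.16004189e-04,  8.06556485e-01, -5.91156647e-01, -4.34824199e-04]), 'force': array([ 0.81810817, -0.57529196,  0.9162795 ]), 'wrist_torque': array([-0.02850009,  0.01908465,  0.03218396]), 'grip_width': 0.9972214589089695}
top [[504.    0.  323.2]
 [  0.  504.  237.6]
 [  0.    0.    1. ]] [[-2.10000e-02 -1.00000e+00 -2.00000e-03  3.57000e+00]
 [-9.99000e-01  2.10000e-02 -5.00000e-02  5.35502e+02]
 [ 5.00000e-02  1.00000e-03 -9.99000e-01  1.26216e+03]
 [ 0.00000e+00  0.00000e+00  0.00000e+00  1.00000e+00]]
side [[609.4   0.  319.1]
 [  0.  609.4 243.6]
 [  0.    0.    1. ]] [[-1.000000e+00  1.800000e-02 -1.700000e-02  5.193090e+02]
 [ 2.400000e-02  5.800000e-01 -8.140000e-01  5.424300e+01]
 [-5.000000e-03 -8.140000e-01 -5.810000e-01  1.359064e+03]
 [ 0.000000e+00  0.000000e+00  0.000000e+00  1.000000e+00]]
```

View pics/top1.png

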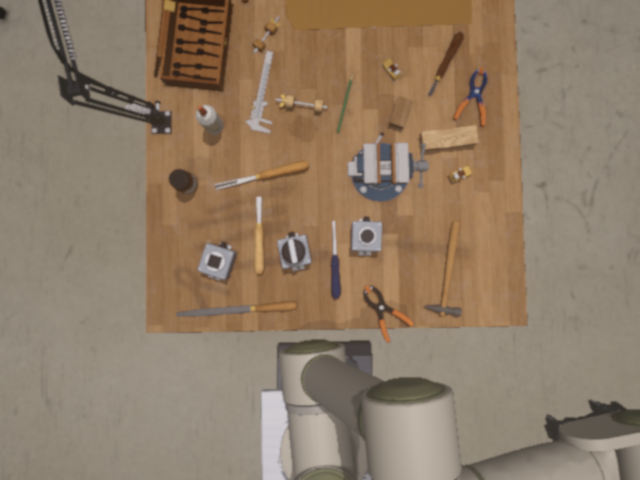

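View pics/side1.png

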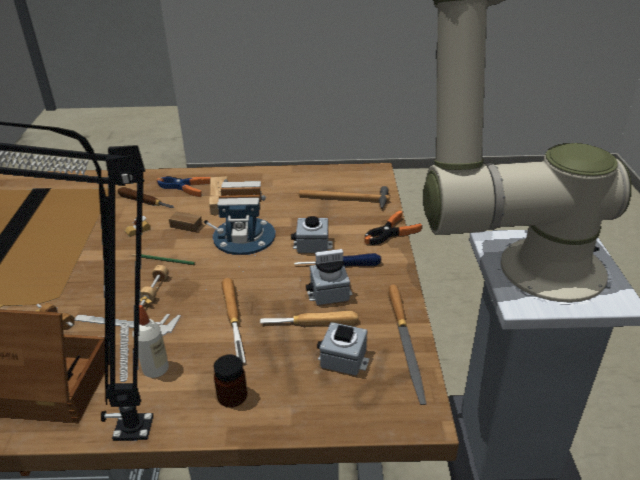

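The top picture shows the stop at about (294,251) with its bar nearly along the image's vertical. The start button is at (367,236) and the square one at (215,262). I'll enlarge the stop and start.

Run:
```python
from h import *
im=cv2.imread('pics/top1.png')[205:285,265:395]
cv2.imwrite('pics/crop1.png',cv2.resize(im,None,fx=6,fy=6,interpolation=cv2.INTER_CUBIC))
m=camera_model('top')
print(ray(m,294,250,111),ray(m,367,236,73),ray(m,215,261,73))
ms=camera_model('side');print(ray(ms,329,256,111),ray(ms,312,222,73))
```

```text
[502.92324379  61.07765359 111.        ] [ 534.01312736 -113.40426155   73.        ] [481.47991628 254.00408571  73.        ]
[499.24264832  84.17296368 111.        ] [532.66166033 -98.56469122  73.        ]
```

View pics/crop1.png

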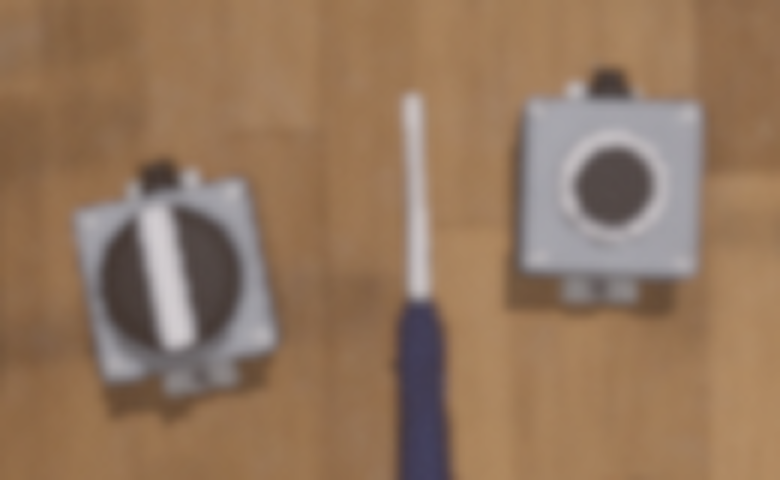

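```bash
R='[-0.024,-0.0277,0,0,0]'
python3 -m inch '[[-0.024,-0.0277,0,0,0],[-0.024,-0.0277,0,0,0],[-0.024,-0.0277,0,0,0],[-0.024,-0.0277,0,0,0],[-0.024,-0.0277,0,0,0]]' 20
python3 -m inch '[[-0.024,-0.0277,0,0,0],[-0.024,-0.0277,0,0,0],[-0.024,-0.0277,0,0,0],[-0.024,-0.0277,0,0,0],[-0.024,-0.0277,0,0,0]]'
python3 -m inch '[[-0.024,-0.0277,0,0,0],[-0.024,-0.0277,0,0,0],[-0.024,-0.0277,0,0,0],[-0.024,-0.0277,0,0,0],[-0.024,-0.0277,0,0,0]]'
python3 - <<'E'
from h import *
s=telemetry.sense();print(s)
E
```

```text
time_s: 0.52
eef_pos: [253.6, -342.2, 227.9]
ee_rot: [-0.001, 0.804, -0.595, -0.002]
force: [-0.0, -0.9, 0.1]
grip_width: 0.304
time_s: 0.93
eef_pos: [353.2, -178.0, 227.9]
ee_rot: [-0.002, 0.803, -0.596, -0.003]
force: [1.0, -0.8, -0.3]
grip_width: 0.004
time_s: 1.35
eef_pos: [453.5, -13.2, 228.5]
ee_rot: [-0.002, 0.803, -0.596, -0.003]
force: [0.2, -0.9, 1.0]
grip_width: -0.002
{'time_s': 1.35, 'joints': array([-0.29130205,  0.15870491,  1.70182063,  0.00515444,  1.28500261,
        0.98416071]), 'dq': array([ 1.04454948,  0.48750377, -0.5737742 ,  0.00293056,  0.07444661,
        1.03767175]), 'tau': array([ -4.82323229, -37.60264277, -22.33493328,   0.12074891,
         0.05699129,  -1.326597  ]), 'eef_pos': array([453.45540642, -13.22693308, 228.45195441]), 'ee_rot': array([-0.00165631,  0.8030088 , -0.59595879, -0.00268993]), 'force': array([ 0.1788184 , -0.90117768,  0.9700661 ]), 'wrist_torque': array([-0.04680369, -0.02337784, -0.03791869]), 'grip_width': -0.0021890236342310397}
```

```bash
python3 -m inch '[[-0.024,-0.0277,0,0,0],[-0.018,-0.022,0,0,0],[-0.01,-0.012,0,0,0],[0,0,0,0.1,0],[0,0,0,0,0]]'
python3 - <<'E'
from h import *
s=telemetry.sense();print(s['eef_pos'],s['ee_rot'])
m=camera_model('wrist');snap('wrist','w1.png');print(np.round(m['mtx'],1),np.round(m['camera_from_world'],3))
print(proj(m,[503,62,111]),proj(m,[534,-113,73]),proj(m,s['eef_pos']))
import pickle;pickle.dump(m,open('m1.pkl','wb'))
E
```

```text
time_s: 1.77
eef_pos: [500.3, 65.5, 226.7]
ee_rot: [-0.001, 0.774, -0.633, -0.004]
force: [-0.8, -1.1, 0.1]
grip_width: -0.001
[500.27024653  65.51221252 226.74700949] [-0.00121152  0.77405029 -0.63310819 -0.00432427]
[[332.9   0.  320. ]
 [  0.  332.9 236.4]
 [  0.    0.    1. ]] [[ 1.98000e-01 -9.80000e-01 -9.00000e-03 -3.39500e+01]
 [-9.42000e-01 -1.93000e-01  2.75000e-01  4.49296e+02]
 [-2.71000e-01 -4.60000e-02 -9.61000e-01  5.13335e+02]
 [ 0.00000e+00  0.00000e+00  0.00000e+00  1.00000e+00]]
[324.76925785 228.92526927] [519.42772367 223.37139363] [317.36896368 295.20757471]
```

View pics/w1.png

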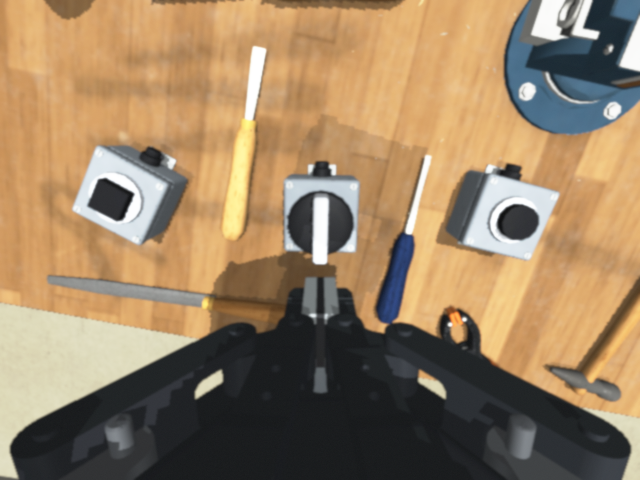

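The wrist picture shows the bar from about (320,195) to (320,264), parallel to the tool's y axis. The start button is at (519,222).

Run:
```python
from h import *
import pickle;m=pickle.load(open('m1.pkl','rb'))
a,b=ray(m,320,195,111),ray(m,320.5,264,111)
print(a,b,np.linalg.norm(a-b),(a+b)/2,np.degrees(np.arctan2(a[1]-b[1],a[0]-b[0])));print(ray(m,519,222,73))
mt=camera_model('top');print(ray(mt,293,251.2,111),ray(mt,367.5,236.2,73))
s=telemetry.sense();print(s['eef_pos'],s['ee_rot'])
```

```text
[529.0685176   71.17633818 111.        ] [472.88643286  59.4026211  111.        ] 57.40250046547491 [500.97747523  65.28947964 111.        ] 11.835826446512705
[ 535.13961744 -112.16009321   73.        ]
[500.17164762  63.46242974 111.        ] [ 533.50454569 -114.59792687   73.        ]
[500.15831869  65.22878836 226.72842257] [-0.001263    0.77540498 -0.63144789 -0.00436908]
```

```bash
python3 -m inch '[[0,0,0.03,0,0],[0,0,0.03,0,0],[0,0,0.025,0,0],[0,0,0.012,0,0],[0,0,0,0,0]]'
python3 -m inch '[[0,0,0.003,0,0],[0,0,0,0,0],[0,0,0,0,0],[0,0,0,0,0],[0,0,0,0,0]]'
```

```text
time_s: 2.23
eef_pos: [499.4, 63.5, 127.2]
ee_rot: [-0.002, 0.779, -0.627, -0.003]
force: [0.1, -0.1, 0.6]
grip_width: -0.002
time_s: 2.65
eef_pos: [500.4, 62.0, 127.1]
ee_rot: [-0.003, 0.78, -0.626, -0.001]
force: [0.6, 0.2, 0.3]
grip_width: 0.001
```

```bash
python3 -m inch '[[-0.003,0,0.006,0.02,0],[0,0,0.006,0,0],[0,0,0.004,0,0],[0,0,0.003,0,0],[0,0,0.003,0,0]]'
python3 -m inch '[[0,0,0.003,0,0],[0,0,0.003,0,0],[0,0,0.003,0,0],[0,0,0.003,0,0],[0,0,0.003,0,0]]'
```

```text
time_s: 3.07
eef_pos: [501.4, 64.8, 107.0]
ee_rot: [-0.005, 0.774, -0.633, 0.001]
force: [-4.1, -0.9, 15.6]
grip_width: 0.0
time_s: 3.48
eef_pos: [503.0, 64.8, 100.7]
ee_rot: [-0.006, 0.775, -0.632, 0.004]
force: [-18.5, 1.1, 39.2]
grip_width: 0.001
```

```bash
python3 -m inch '[[0,0,-0.002,0,0],[0,0,-0.01,0,0],[0,0,-0.015,0,0],[0,0,-0.02,0,0],[0,0,-0.02,0,0]]'
python3 -m inch '[[0,0,-0.02,0,0],[0,0,-0.02,0,0],[0,0,-0.02,0,0],[0,0,0,0,0],[0,0,0,0,0]]'
python3 - <<'E'
from h import *
s=telemetry.sense();print(s['eef_pos'],s['ee_rot'])
m=camera_model('wrist');im=snap('wrist','w2.png')
c=np.hstack([cv2.imread('pics/w1.png')[150:300,260:380],im[150:300,260:380]]);cv2.imwrite('pics/c2.png',cv2.resize(c,None,fx=3,fy=3))
side=capture('side');a=cv2.imread('pics/side1.png')[230:315,295:365];b=side[230:315,295:365];cv2.imwrite('pics/s2.png',cv2.resize(np.hstack([a,b]),None,fx=5,fy=5,interpolation=cv2.INTER_CUBIC))
import pickle;pickle.dump(m,open('m2.pkl','wb'))
E
```

```text
time_s: 3.9
eef_pos: [500.3, 64.5, 168.0]
ee_rot: [-0.004, 0.776, -0.631, 0.001]
force: [-0.2, 0.6, -0.3]
grip_width: 0.001
time_s: 4.32
eef_pos: [501.1, 63.7, 233.5]
ee_rot: [-0.006, 0.776, -0.63, 0.004]
force: [-0.0, -0.6, -0.5]
grip_width: 0.0
[501.06887548  63.72127307 233.48731148] [-0.00556891  0.77616761 -0.6304906   0.00379883]
```

View pics/s2.png

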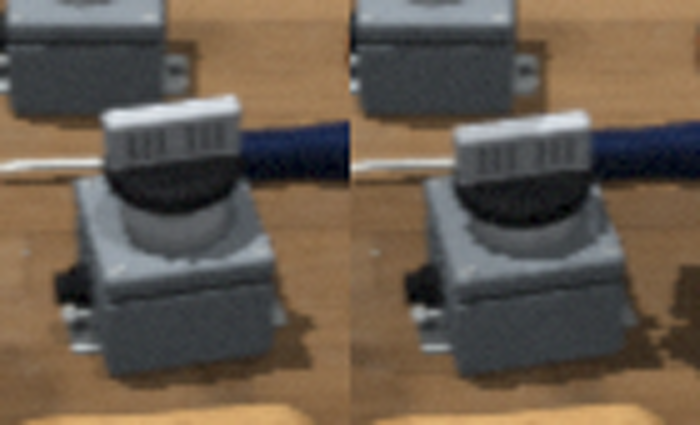

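The button has stayed latched: in the side crop, right half against left, it sits about 3 px lower, roughly 8 mm. Next I go beside the far end of the bar on its left side.

```bash
python3 -m inch '[[-0.015,-0.014,0,0,0],[-0.014,-0.013,0.01,0,0],[0,0,0.03,0,0],[0,0,0.03,0,0],[0,0,0.02,0,0]]'
python3 -m inch '[[0,0,0.015,0,0],[0,0,0.005,0,0],[0,0,0,0,0],[0,0,0,0,0],[0,0,0,0,0]]'
```

```text
time_s: 4.83
eef_pos: [524.1, 99.4, 139.6]
ee_rot: [-0.006, 0.776, -0.631, 0.005]
force: [0.7, 0.4, 0.4]
grip_width: -0.0
time_s: 5.25
eef_pos: [520.6, 99.6, 111.5]
ee_rot: [-0.002, 0.776, -0.631, -0.001]
force: [-0.3, -0.4, 0.6]
grip_width: 0.001
```

```bash
python3 -m inch '[[0,0,0.008,0,0],[0,0,0.006,0,0],[0,0,0.003,0,0],[0,0,0,0,0],[0,0,0,0,0]]'
python3 -m inch '[[0.003,0,0,0,0],[0.003,0,0,0,0],[0.003,0,0,0,0],[0,0,0,0,0],[0,0,0,0,0]]'
```

```text
time_s: 5.67
eef_pos: [522.0, 99.6, 95.3]
ee_rot: [-0.004, 0.776, -0.631, 0.001]
force: [-1.1, -0.0, 0.8]
grip_width: 0.0
time_s: 6.08
eef_pos: [524.5, 89.6, 96.0]
ee_rot: [-0.004, 0.776, -0.631, 0.002]
force: [-0.5, 0.2, -0.1]
grip_width: 0.0
```

```bash
python3 -m inch '[[0.003,0,0,0,0],[0.003,0,0,0,0],[0.002,0,0,0,0],[0,0,0,0,0],[0,0,0,0,0]]'
python3 -m inch '[[0.002,0,0,0,0],[0.002,0,0,0,0],[0.002,0,0,0,0],[0.002,0,0,0,0],[0,0,0,0,0]]'
```

```text
time_s: 6.5
eef_pos: [526.1, 81.5, 96.5]
ee_rot: [-0.004, 0.776, -0.631, 0.001]
force: [-2.2, 0.9, 2.4]
grip_width: -0.002
time_s: 6.92
eef_pos: [527.5, 73.7, 96.8]
ee_rot: [-0.005, 0.776, -0.631, 0.001]
force: [-2.1, 2.4, 3.8]
grip_width: 0.002
```

```bash
python3 -m inch '[[0.002,0,0,0,0],[0.002,0,0,0,0],[0.0,0,0,0,0],[0,0,0,0,0],[0,0,0,0,0]]'
python3 - <<'E'
from h import *
side=capture('side');w=capture('wrist')
b=side[230:315,295:365];cv2.imwrite('pics/s3.png',np.hstack([cv2.resize(b,(350,425),interpolation=cv2.INTER_CUBIC),cv2.resize(w[150:320,250:390],(350,425),interpolation=cv2.INTER_CUBIC)]))
E
```

```text
time_s: 7.33
eef_pos: [528.0, 69.8, 96.7]
ee_rot: [-0.005, 0.776, -0.631, -0.0]
force: [-2.9, 3.9, 2.9]
grip_width: 0.001
```

View pics/s3.png

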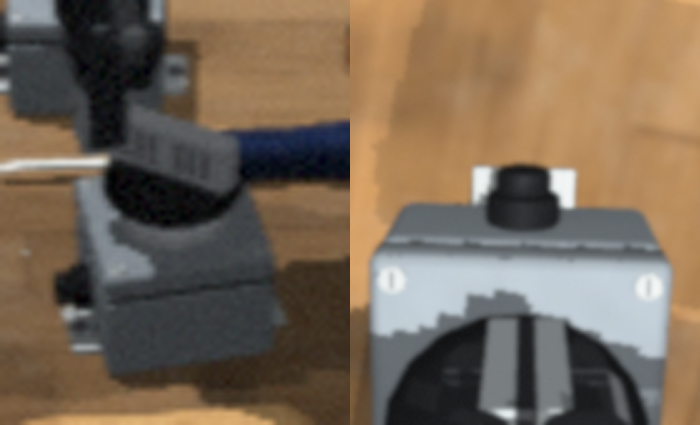

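The side view shows the bar turned about 45°, but the cap is still low. The tool feels about 3 N upward, so friction at the finger is probably holding the button down. I'll lift a little while keeping the bar turned.

```bash
python3 -m inch '[[0,0,-0.002,0,0],[0,0,-0.002,0,0],[0,0,-0.001,0,0],[0,0,0,0,0],[0,0,0,0,0]]'
python3 - <<'E'
from h import *
b=capture('side')[230:315,295:365];cv2.imwrite('pics/s4.png',cv2.resize(b,None,fx=5,fy=5,interpolation=cv2.INTER_CUBIC))
E
```

```text
time_s: 7.85
eef_pos: [527.9, 69.9, 101.9]
ee_rot: [-0.005, 0.776, -0.631, -0.0]
force: [-2.0, 4.0, 1.5]
grip_width: -0.006
```

View pics/s4.png

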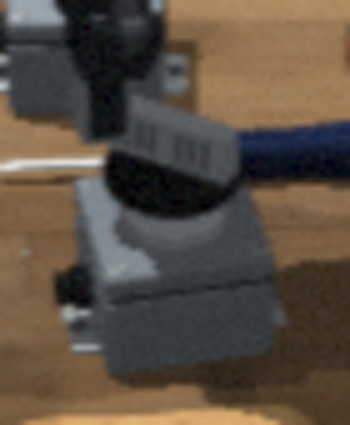

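The cap is rising with the finger, so it is unlatched. I'll lift a little more, then back off.

```bash
python3 -m inch '[[0,0,-0.002,0,0],[0,0,-0.002,0,0],[0,0,0,0,0],[-0.002,0,0,0,0],[-0.003,0,0,0,0]]'
python3 -m inch '[[-0.004,0,0,0,0],[-0.006,0,0,0,0],[-0.008,0,0,0,0],[-0.01,0,0,0,0],[-0.005,0,0,0,0]]'
python3 -m inch '[[0,0,-0.02,0,0],[0,0,-0.03,0,0],[0,0,-0.03,0,0],[0,0,-0.02,0,0],[0,0,0,0,0]]'
python3 - <<'E'
from h import *
a=cv2.imread('pics/side1.png')[230:315,295:365];b=capture('side')[230:315,295:365];cv2.imwrite('pics/s5.png',cv2.resize(np.hstack([a,b]),None,fx=5,fy=5,interpolation=cv2.INTER_CUBIC))
s=telemetry.sense();print(s['eef_pos'],s['ee_rot'])
E
```

```text
time_s: 8.32
eef_pos: [527.9, 74.0, 106.0]
ee_rot: [-0.005, 0.776, -0.631, 0.001]
force: [1.9, 1.9, -0.4]
grip_width: -0.0
time_s: 8.73
eef_pos: [520.7, 108.5, 106.2]
ee_rot: [-0.004, 0.776, -0.631, 0.002]
force: [0.6, 0.2, 0.4]
grip_width: 0.001
time_s: 9.15
eef_pos: [517.3, 112.3, 208.9]
ee_rot: [-0.002, 0.777, -0.629, -0.0]
force: [-0.0, -0.4, 0.4]
grip_width: -0.0
[516.71171586 112.2971731  207.09459902] [-0.00149833  0.77720443 -0.62924546 -0.00109015]
```

View pics/s5.png

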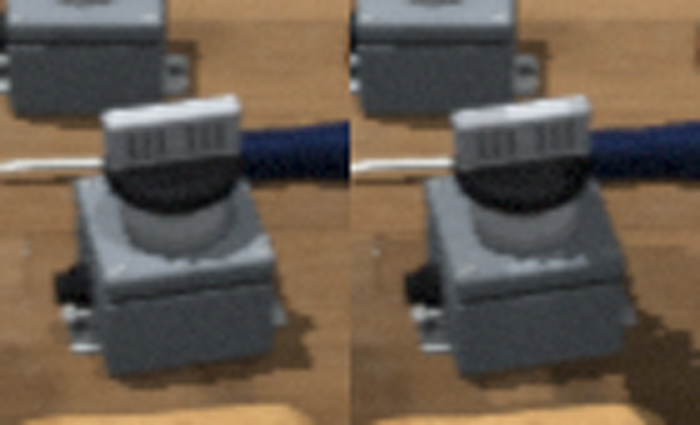

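The button is up and the bar is back at rest, matching the first picture. Now the start button.

```bash
python3 -m inch '[[0.032,0.0042,0,0,0],[0.032,0.0042,0,0,0],[0.032,0.0042,0,0,0],[0.032,0.0042,0,0,0],[0.032,0.0042,0,0,0]]'
python3 -m inch '[[0.032,0.0042,0,0,0],[0.02,0.0042,0,0,0],[0,0,0,0,0],[0,0,0,0,0],[0,0,0,0,0]]'
```

```text
time_s: 9.62
eef_pos: [527.5, -46.8, 201.0]
ee_rot: [-0.0, 0.781, -0.625, -0.005]
force: [0.4, 0.0, 0.4]
grip_width: 0.001
time_s: 10.03
eef_pos: [528.2, -105.3, 193.5]
ee_rot: [0.002, 0.779, -0.627, -0.01]
force: [0.5, -0.1, 0.3]
grip_width: -0.003
```

```bash
python3 -m inch '[[0.009,-0.0045,0,0,0],[0,0,0.03,0,0],[0,0,0.03,0,0],[0,0,0.015,0,0],[0,0,0,0,0]]'
python3 - <<'E'
from h import *
m=camera_model('wrist');w=capture('wrist')
s=telemetry.sense();print(s['eef_pos'],s['ee_rot'],proj(m,[534.5,-113,73]))
cv2.imwrite('pics/w6.png',cv2.resize(w[130:330,220:420],(600,600)))
E
```

```text
time_s: 10.45
eef_pos: [535.8, -109.1, 115.8]
ee_rot: [0.001, 0.781, -0.625, -0.008]
force: [-0.7, 0.2, -0.1]
grip_width: 0.001
[ 536.26625633 -109.28630446  117.12988583] [ 0.00120141  0.78095597 -0.62453897 -0.0075766 ] [324.66879683 265.8902718 ]
```

View pics/w6.png

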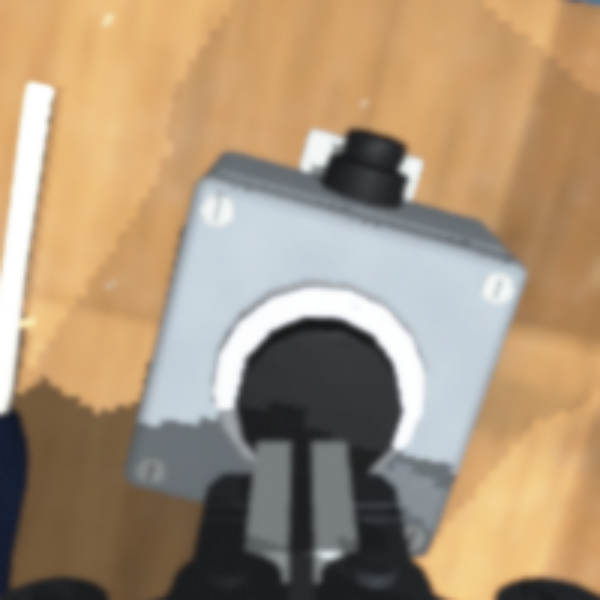

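The close view shows the button centre at about (327,263) full-frame, against (325,266) predicted, so 1 mm off. I'll shift 4–5 mm along tool x and press.

```bash
python3 -m inch '[[0.0045,0,0.012,0,0],[0,0,0.012,0,0],[0,0,0.006,0,0],[0,0,0.002,0,0],[0,0,0,0,0]]'
python3 -m inch '[[0,0,0.002,0,0],[0,0,0.003,0,0],[0,0,0.003,0,0],[0,0,0.003,0,0],[0,0,0.002,0,0]]'
```

```text
time_s: 10.92
eef_pos: [540.1, -114.1, 86.7]
ee_rot: [0.0, 0.782, -0.623, -0.004]
force: [-0.5, -0.2, 0.2]
grip_width: 0.001
time_s: 11.33
eef_pos: [541.4, -114.6, 75.0]
ee_rot: [-0.0, 0.782, -0.623, -0.002]
force: [0.4, -0.1, 0.1]
grip_width: -0.002
```

```bash
python3 -m inch '[[0,0.006,-0.001,0,0],[0,0,0.002,0,0],[0,0,0.003,0,0],[0,0,0.003,0,0],[0,0,0.002,0,0]]'
python3 -m inch '[[0,0,0.002,0,0],[0,0,0.002,0,0],[0,0,0.002,0,0],[0,0,0.002,0,0],[0,0,0.002,0,0]]'
```

```text
time_s: 11.75
eef_pos: [535.6, -116.2, 67.6]
ee_rot: [-0.001, 0.782, -0.623, -0.001]
force: [-10.8, 4.8, 32.0]
grip_width: -0.0
time_s: 12.17
eef_pos: [535.5, -116.2, 67.8]
ee_rot: [-0.0, 0.783, -0.623, 0.001]
force: [-9.5, 2.8, 23.4]
grip_width: 0.002
```

The button is on its stop: z is 67.7, against 68 expected, at 23–32 N. Lifting off.

```bash
python3 -m inch '[[0,0,-0.003,0,0],[0,0,-0.01,0,0],[0,0,-0.02,0,0],[0,0,-0.03,0,0],[0,0,-0.03,0,0]]'
python3 -m inch '[[0,0,-0.03,0,0],[0,0,-0.03,0,0],[0,0,0,0,0],[0,0,0,0,0],[0,0,0,0,0]]'
python3 - <<'E'
from h import *
a=cv2.imread('pics/side1.png')[170:390,270:420];b=capture('side')[170:390,270:420];cv2.imwrite('pics/s7.png',cv2.resize(np.hstack([a,b]),None,fx=2.6,fy=2.6,interpolation=cv2.INTER_CUBIC))
E
```

```text
time_s: 12.58
eef_pos: [532.6, -115.1, 159.7]
ee_rot: [0.002, 0.783, -0.623, -0.005]
force: [0.5, -0.2, -0.1]
grip_width: 0.002
time_s: 13.0
eef_pos: [534.6, -116.0, 229.8]
ee_rot: [0.0, 0.783, -0.623, 0.0]
force: [-0.1, 0.5, 0.5]
grip_width: -0.001
```

View pics/s7.png

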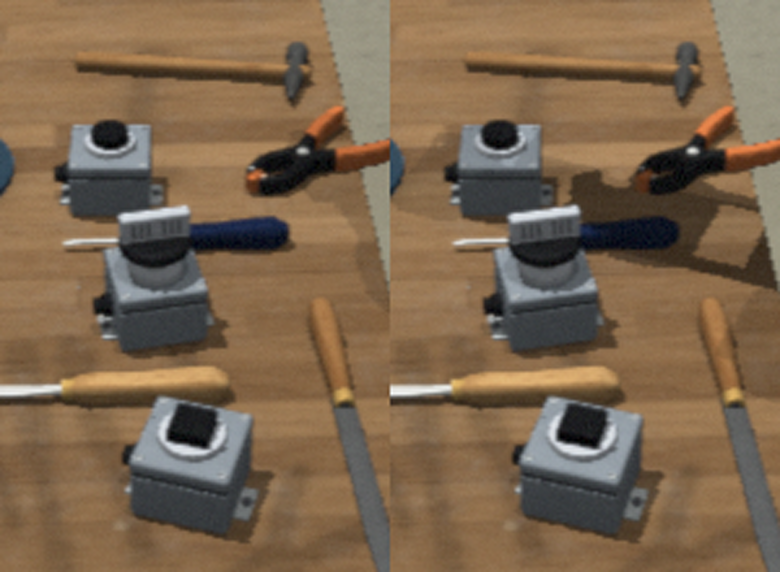

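Everything looks as it did at the start: all the buttons are up and nothing on the bench has moved. Handing in.

```bash
python3 -c "from rig import finish_job;print(finish_job())"
```

```text
the job is handed in; nothing more can be done
None
```

I tested the emergency stop and pressed the start button in the order asked. The fingers were shut the whole time, and the job took about 13 s.

- **Stop pressed:** I pushed the bar down to z = 100.7 mm at 39 N, which is the end of its travel. With the hand off, the side view showed it latched about 8 mm down.
- **Stop released:** I pushed the bar clockwise by an estimated 0.7–0.8 rad. Friction at the finger held the unlatched button down at first, so I lifted the finger about 9 mm while keeping the bar turned, then backed off. The side view then showed the button fully up and the bar back at rest, matching the first picture.
- **Start button:** I pressed it to z = 67.7 mm at 23–32 N, against an expected stop of 68 mm, and let go. It came back up.

**Last check:** in the final side crop, compared with the first picture, all three buttons were up. The square button, the screwdriver, the hammer and the parts of the chisel, file and clamp inside the crop had not moved. The jar and gouge were outside that crop, so I did not check them there, but the arm never went near them. The tool was clear at z = 230 mm, with no contact force beyond noise. The turn angle is only read from the pictures; no other check failed or disagreed.

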